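# Unstack the capped core rings onto their colour pads

## Task

Take the two stacks of capped soil core rings apart and set each ring upright on the turntable, centred on the pad of its own cap colour: red on red, blue on blue, yellow on yellow, green on green. Leave the amber vial standing where it is among the pads, leave the chrome puller alone, and let go of everything at the end.

Things in the scene. Friction and masses are not known exactly. Their poses are not given: they have to be found in the camera images.
- core_red: larger capped soil core ring: an upright closed cylinder 62 mm in diameter and 40 mm high, pewter coloured steel wall with a red cap over each end (the flat red top is seen from above), about 260 g; at the start it stands on a grey board 10 mm thick and carries one of the smaller rings on its top; the two larger rings stand about 140 mm apart, centre to centre. Origin at the centre of its underside, z up along its axis.
- core_blue: larger capped soil core ring: an upright closed cylinder 62 mm in diameter and 40 mm high, pewter coloured steel wall with a blue cap over each end (the flat blue top is seen from above), about 260 g; at the start it stands on a grey board 10 mm thick and carries one of the smaller rings on its top; the two larger rings stand about 140 mm apart, centre to centre. Origin at the centre of its underside, z up along its axis.
- core_yellow: smaller capped soil core ring: an upright closed cylinder 46 mm in diameter and 36 mm high, pewter coloured steel wall with a yellow cap over each end (the flat yellow top is seen from above), about 140 g; at the start it stands centred within a few mm on top of one of the two larger rings (red or blue, varying). Origin at the centre of its underside, z up along its axis.
- core_green: smaller capped soil core ring: an upright closed cylinder 46 mm in diameter and 36 mm high, pewter coloured steel wall with a green cap over each end (the flat green top is seen from above), about 140 g; at the start it stands centred within a few mm on top of one of the two larger rings (red or blue, varying). Origin at the centre of its underside, z up along its axis.
- pad_red: fixed flat round red pad, 86 mm in diameter and 4 mm thick, on a locked aluminium turntable (290 mm in diameter, its top 32 mm above the bench, so the pad's top is 36 mm above the bench). The four pads lie 95 mm from the turntable's centre at quarter turns, 134 mm between neighbours, in varying order. Origin at the centre of the pad's underside, z up.
- pad_blue: fixed flat round blue pad, 86 mm in diameter and 4 mm thick, on a locked aluminium turntable (290 mm in diameter, its top 32 mm above the bench, so the pad's top is 36 mm above the bench). The four pads lie 95 mm from the turntable's centre at quarter turns, 134 mm between neighbours, in varying order. Origin at the centre of the pad's underside, z up.
- pad_yellow: fixed flat round yellow pad, 86 mm in diameter and 4 mm thick, on a locked aluminium turntable (290 mm in diameter, its top 32 mm above the bench, so the pad's top is 36 mm above the bench). The four pads lie 95 mm from the turntable's centre at quarter turns, 134 mm between neighbours, in varying order. Origin at the centre of the pad's underside, z up.
- pad_green: fixed flat round green pad, 86 mm in diameter and 4 mm thick, on a locked aluminium turntable (290 mm in diameter, its top 32 mm above the bench, so the pad's top is 36 mm above the bench). The four pads lie 95 mm from the turntable's centre at quarter turns, 134 mm between neighbours, in varying order. Origin at the centre of the pad's underside, z up.
- vial: loose upright amber glass vial with black cap, 26 mm in diameter and 52 mm high, 40 g, standing near the centre of the turntable among the four pads; to be left standing there. Origin at the centre of its underside, z up.
- puller: loose heavy chrome ring puller, lying flat on the bench, about 140 mm long, 90 mm wide, 16 mm high, 0.95 kg; to be left alone. Origin at bench level near its middle, x towards its two hooked jaws.
There are look-alikes about, which are no part of the job. Leave any purple look-alike of the core_blue alone. What is shaped like the core_green but purple is not meant.

How it is judged (in metres and radians):
At the end, for the whole second after the job is handed in: Each of the four core rings stands upright (within 0.1 rad), at rest and released, flat on the pad of its own colour, its centre within 14 mm of the pad's centre; the vial stands upright within 30 mm of where it started and the puller lies within 30 mm of where it started (horizontal distance between core_red and pad_red below 0.014 m and z of core_red in the frame of pad_red between 0 and 0.009 m and angle between each of core_red, core_blue, core_yellow, core_green's own z axis and vertical below 0.1 rad and linear speed of each of core_red, core_blue, core_yellow, core_green below 0.02 m/s and horizontal distance between core_blue and pad_blue below 0.014 m and z of core_blue in the frame of pad_blue between 0 and 0.009 m and horizontal distance between core_yellow and pad_yellow below 0.014 m and z of core_yellow in the frame of pad_yellow between 0 and 0.009 m and horizontal distance between core_green and pad_green below 0.014 m and z of core_green in the frame of pad_green between 0 and 0.009 m and distance of each of vial, puller from where it was at the start of the episode below 0.03 m and angle between vial's own z axis and vertical below 0.2 rad); the robot touches nothing.
It fails at once if the vial is knocked over or pushed away (angle between vial's own z axis and vertical above 0.6 rad or distance of vial from where it was at the start of the episode above 0.03 m).
It fails at once if the chrome puller is moved (distance of puller from where it was at the start of the episode above 0.03 m).
It also fails if it takes over 93 s, if anything falls off the work surface, if the arm or the gripper's body presses on something with over 40 N, if the wrist force passes 120 N, or if a joint passes its speed limit or range.

## Robot

A 6-joint arm with a two-finger parallel gripper is mounted at the origin on the work surface. World frame = base frame: x ahead of the robot, y to its left, z up, the work surface at z = 0. Lengths are in m, angles in degrees, forces in N, time in s.
With the tool pointing down it reaches from about 0.35 to 0.875 m from the base axis. Payload 4.2 kg.
Tool frame: the origin (TCP) lies at the very end of the fingers, on their centre line; the grasp point (between the pads) lies 19 mm behind it; z points along the fingers, y is the line along which they close (so a half turn about z gives the same grasp; the last joint's range is limited). The gripper opens to 87 mm and grips with 3 to 60 N. Pads are 19 mm wide; open, the fingers measure 117 mm over their backs; the gripper's body (75 mm by 190 mm) begins 51 mm behind the grasp point.
Start: joints at [-51.188, 22.042, 0.453, 0, -68.411, -14.817], TCP at [0.254, -0.571, 0.2] pointing down, gripper open.
Joint ranges: [-179.83, 179.83], [-69.29, 118.12], [-61.27, 80.66], [-181.25, 117.63], [-171.15, -9.14], [-177.46, 177.46]. Speed limits (degrees/s): [159.86, 159.86, 180, 180, 180, 180].

## Interface

Orientations are given as a 3x3 rotation matrix whose columns are the frame's x, y, z axes.
In Python, from station import sense, optics, r gives the robot as it stands. The module is installed in compiled form; this text tells all that it offers.
- The arm moves only by the shell command python3 -m pendant 'ROWS' [OPENING]. ROWS is JSON, a list that holds one entry, the list of rows, each a list of 4 numbers: the shift along the tool's x, y, z normalised to -1 to 1, where 1 is 100 mm, then the turn about the tool's z normalised to -1 to 1, where 1 is 2 rad. A call has 1 to 8 rows; each row is the pose to reach, as a shift and turn from the pose commanded when the call began, along the tool's axes at that moment; what a row does not reach only later rows make up. A row lasts 1/10 s, in which the tool goes at most 50 mm and 8.59 degrees, less where a joint would pass 70% of its speed; a pose out of reach is approached as far as the arm can. A call with a number of a shift or a turn outside -1 to 1 is refused whole. A call with a gripper value outside its range is refused whole. OPENING is the closure, from 0 (fully open) to 1 (shut), set as the call begins (- or left out, the last holds). The fingers move at their own pace and stop on an object; the grip force is fixed at half the most. Time passes only in rows, so rows that repeat a pose let the fingers close. It gives the time, the measured TCP pose, the force, the opening and the grip force at its end, in the units of the state.
- sense(): the state, without advancing time (a new reading comes with each control period).
- optics.capture(name): name is "scene" or "top"; returns the picture (384x512x3 uint8, red, green, blue); there is no depth.
- optics.get_calibration(name): a dict with "camera_matrix" (3x3 intrinsics, pixels), "camera_from_world" (4x4, takes a point from world to camera coordinates). Camera axes: x right, y down, z forward; pixel columns grow to the right and rows downward; lengths in m; the calibration is good to about 2 mm. A picture is of the moment at which its call begins. get_calibration takes no time and is no camera call.
- r.finish_job(): hands the job in; it is judged then, once.
The state is a dict: "time_s": time; "joints": joint angles; "joint_velocities": joint speeds; "effort": joint torques, N m; "tcp_pos": TCP position; "ee_rot": TCP orientation; "wrist_force": force on the tool from outside, world axes, zero at the start; "moment": the same for the moment, N m; "gripper_width": opening from 0.0 (shut) to 1.0 (fully open); "gripper_force": force on a finger pad.
Only numpy, scipy, OpenCV 4.12 (cv2) and the standard library are available. Lean on these libraries where they do the work, as an engineer would, in place of code of your own. Each camera call takes 0.05 s, during which the arm holds its last target. There are 200 camera calls.

## Working session

There is one attempt and no reset: what is moved stays moved. The work goes in short steps, Python scripts to look and compute and a shell command to move; the robot and the scene stay as the last step left them, time stands still between calls to the robot, and variables do not carry over. Pictures are saved under pics/ and viewed, at most 14 in all, crops included, and the job is handed in when it is done.

```bash
mkdir -p pics; python3 - <<'E'
from station import sense, optics
import cv2
for n in("scene","top"):
    cv2.imwrite(f"pics/{n}0.png",cv2.cvtColor(optics.capture(n),cv2.COLOR_RGB2BGR))
    c=optics.get_calibration(n);print(c)
s=sense();print(s)
E
```

```text
{'camera_matrix': array([[414.05316606,   0.        , 255.49438752],
       [  0.        , 414.05316606, 190.77485949],
       [  0.        ,   0.        ,   1.        ]]), 'camera_from_world': array([[ 0.57819608,  0.81586534, -0.00728317, -0.35966399],
       [ 0.52395786, -0.37813706, -0.76320412, -0.23048093],
       [-0.62542583,  0.43746556, -0.64611642,  1.37380375],
       [ 0.        ,  0.        ,  0.        ,  1.        ]])}
{'camera_matrix': array([[347.87116606,   0.        , 254.51733861],
       [  0.        , 347.87116606, 193.48578726],
       [  0.        ,   0.        ,   1.        ]]), 'camera_from_world': array([[ 0.00371213, -0.9998886 ,  0.01445744,  0.02756704],
       [-0.9972701 , -0.00476783, -0.07368587,  0.59907135],
       [ 0.07374659, -0.01414444, -0.9971767 ,  0.81058915],
       [ 0.        ,  0.        ,  0.        ,  1.        ]])}
{'time_s': 0.1, 'joints': array([-5.11897895e+01,  2.20875330e+01,  3.86694138e-01, -2.30045538e-02,
       -6.84095146e+01, -1.48160362e+01]), 'joint_velocities': array([ 0.02102562, -0.05903493,  0.14672593,  0.14602616,  0.01626943,
        0.06170955]), 'effort': array([-2.66614670e-04, -3.91689956e+01,  1.87935501e+01,  4.23191831e+00,
        1.34953854e-02, -7.62495893e-05]), 'tcp_pos': array([ 0.25391754, -0.57046784,  0.19945635]), 'ee_rot': array([[-9.13646963e-01, -4.06507549e-01, -9.16196737e-04],
       [-4.06508560e-01,  9.13645326e-01,  1.73477767e-03],
       [ 1.31878650e-04,  1.95741616e-03, -9.99998076e-01]]), 'wrist_force': array([-0.00796058, -0.39752092,  0.71855153]), 'moment': array([ 0.01438577, -0.04329998,  0.02490202]), 'gripper_force': 0.0, 'gripper_width': 1.0029469845270336}
```

View pics/top0.png

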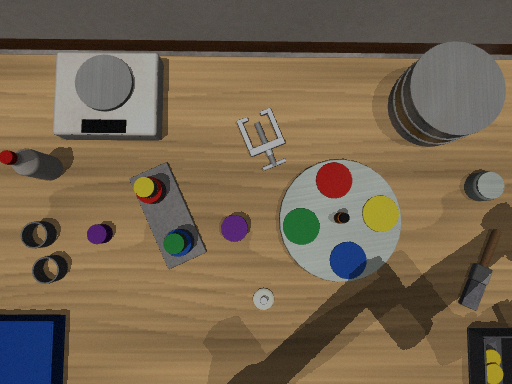

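View pics/scene0.png

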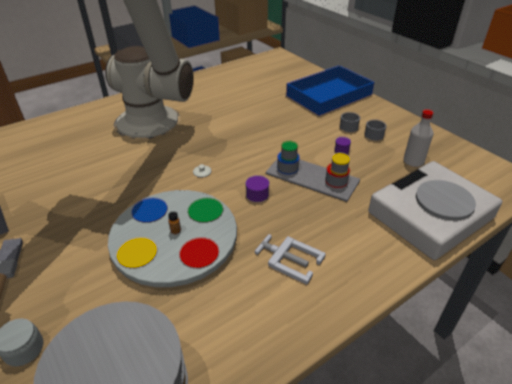

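The top view shows the yellow ring (147,188) on red (150,190) and the green ring (175,243) on blue (180,242), both on the grey board. The pads are red (334,180), yellow (381,213), green (301,226) and blue (347,260), with the vial at (342,217) and the puller at (263,140).

Things that could be mistaken for the targets:
- purple small ring (99,233)
- purple large ring (235,228)
- open dark rings (39,234) and (50,268)
- red bottle cap (8,157)
- yellow discs in the bin (493,365)
- blue tray (30,350)

I choose the two stacks on the board.

```bash
cat > h.py <<'E'
import numpy as np, cv2
from station import sense, optics
HUE={'red':(172,8),'yellow':(22,34),'green':(45,85),'blue':(98,122)}
def ray(n,uv,z):
    c=optics.get_calibration(n);K=c['camera_matrix'];T=c['camera_from_world'];R=T[:3,:3]
    o=-R.T@T[:3,3];d=R.T@np.linalg.solve(K,[uv[0],uv[1],1.]);return (o+d*(z-o[2])/d[2])[:2]
def blobs(img,col,amin=40):
    h=cv2.cvtColor(img,cv2.COLOR_RGB2HSV);lo,hi=HUE[col];H=h[...,0]
    m=((H>=lo)&(H<=hi) if lo<hi else (H>=lo)|(H<=hi))&(h[...,1]>150)&(h[...,2]>45)
    n,l,s,c=cv2.connectedComponentsWithStats(m.astype(np.uint8))
    out=[]
    for i in range(1,n):
        if s[i,4]>=amin:
            k,_=cv2.findContours((l==i).astype(np.uint8),cv2.RETR_EXTERNAL,cv2.CHAIN_APPROX_NONE)
            out.append((c[i].round(1),int(s[i,4]),s[i,:4],cv2.minEnclosingCircle(k[0])))
    return out
def rows(dst):
    "world target xyz -> shift in tool axes, units of 100mm"
    s=sense();return (s['ee_rot'].T@(np.array(dst)-s['tcp_pos'])*10).round(3)
E
python3 - <<'E'
from h import *
im=optics.capture('top')
for c in HUE:
    for b in blobs(im,c):
        u=b[0]
        if 120<u[0]<420 and 150<u[1]<300:
            print(c,b, 'z86',ray('top',u,.086).round(4),'z50',ray('top',u,.05).round(4),'z36',ray('top',u,.036).round(4))
cv2.imwrite('pics/c1.png',cv2.resize(cv2.cvtColor(im,cv2.COLOR_RGB2BGR)[150:280,80:260],None,fx=4,fy=4))
E
```

```text
red (array([333.5, 179.9]), 1003, array([316, 162,  36,  36], dtype=int32), ((333.5643310546875, 179.79824829101562), 17.97041130065918)) z86 [ 0.6253 -0.1444] z50 [ 0.6294 -0.1531] z36 [ 0.631  -0.1565]
red (array([152.6, 192.9]), 181, array([136, 177,  26,  26], dtype=int32), ((148.16233825683594, 188.77272033691406), 13.866809844970703)) z86 [0.5944 0.2552] z50 [0.5971 0.2652] z36 [0.5981 0.2691]
yellow (array([143.4, 186.7]), 332, array([133, 177,  21,  20], dtype=int32), ((143.35592651367188, 186.440673828125), 10.667596817016602)) z86 [0.608  0.2757] z50 [0.6113 0.2867] z36 [0.6126 0.291 ]
yellow (array([380.2, 213.3]), 1025, array([363, 196,  36,  36], dtype=int32), ((380.232177734375, 213.1805877685547), 18.307153701782227)) z86 [ 0.5516 -0.247 ] z50 [ 0.5523 -0.2606] z36 [ 0.5525 -0.2659]
green (array([300.8, 225.9]), 1008, array([283, 208,  36,  36], dtype=int32), ((300.978271484375, 225.8861846923828), 18.000181198120117)) z86 [ 0.5233 -0.071 ] z50 [ 0.5226 -0.0763] z36 [ 0.5223 -0.0783]
green (array([173.6, 243.2]), 334, array([164, 233,  20,  21], dtype=int32), ((173.5806427001953, 243.25807189941406), 10.379236221313477)) z86 [0.4848 0.2069] z50 [0.4823 0.2146] z36 [0.4814 0.2176]
blue (array([183.2, 242.4]), 170, array([168, 229,  24,  27], dtype=int32), ((178.28260803222656, 242.71739196777344), 13.796246528625488)) z86 [0.4866 0.1861] z50 [0.4842 0.1928] z36 [0.4833 0.1955]
blue (array([347.7, 259.9]), 1053, array([330, 242,  36,  37], dtype=int32), ((347.733642578125, 259.8953857421875), 18.397018432617188)) z86 [ 0.4496 -0.1732] z50 [ 0.4455 -0.1833] z36 [ 0.4439 -0.1873]
```

View pics/c1.png

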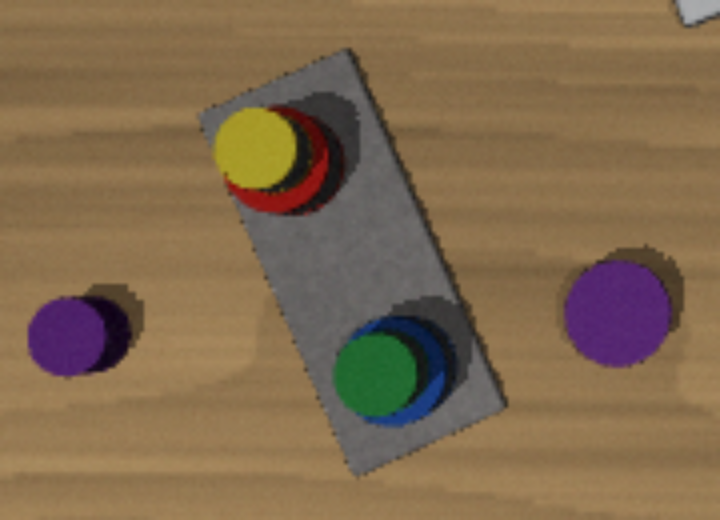

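The crop confirms yellow over red and green over blue on the board; the purple rings stand apart. The measurements agree with the sizes given: the stacks are 141 mm apart, and the opposite pads are 190 mm apart. I keep the tool's yaw fixed, since its closing line is across the stack row. First, travel to above the yellow ring.

```bash
for i in 1 2 3 4 5 6 7; do python3 -m pendant '[[[-0.32,0.3,0,0],[-0.64,0.6,0,0],[-0.95,0.9,0,0]]]' 0 | tail -3 >pics/l; done; cat pics/l; python3 -c "
from h import *
print(rows([.608,.2757,.060]),sense()['time_s'],sense()['tcp_pos'])"
```

```text
wrist_force: [1.0, -0.3, 0.2]
gripper_width: 1.003
gripper_force: 0.0
[-0.017 -0.018  1.4  ] 2.25 [0.60577254 0.27668998 0.20000987]
```

```bash
python3 -m pendant '[[[-0.02,-0.02,0.4,0],[-0.02,-0.02,0.75,0],[-0.02,-0.02,1,0],[-0.02,-0.02,1,0]]]'|tail -3; python3 -m pendant '[[[0,0,0.2,0],[0,0,0.4,0],[0,0,0.4,0],[0,0,0.4,0]]]'; python3 -m pendant '[[[0,0,0,0],[0,0,0,0],[0,0,0,0],[0,0,0,0],[0,0,0,0],[0,0,0,0],[0,0,0,0],[0,0,0,0]]]' 1
python3 -c "
from h import *
print(rows([.5525,-.2659,.2]),sense()['tcp_pos'])"
```

```text
wrist_force: [0.2, -0.0, -0.3]
gripper_width: 0.994
gripper_force: 0.0
time_s: 3.05
tcp_pos: [0.609, 0.2743, 0.0619]
ee_rot: [[-0.913, -0.407, 0.002], [-0.407, 0.913, 0.0], [-0.002, -0.0, -1.0]]
wrist_force: [0.4, 0.1, 1.5]
gripper_width: 1.001
gripper_force: 0.0
time_s: 3.85
tcp_pos: [0.6082, 0.2743, 0.0606]
ee_rot: [[-0.914, -0.407, 0.0], [-0.407, 0.914, 0.0], [-0.0, 0.0, -1.0]]
wrist_force: [0.1, 1.4, 0.1]
gripper_width: 0.507
gripper_force: 30.0
[ 2.706 -4.708 -1.396] [0.60821421 0.27428451 0.06059725]
```

```bash
python3 -m pendant '[[[0,0,-0.2,0],[0,0,-0.5,0],[0,0,-0.8,0],[0,0,-1,0]]]'|tail -1; python3 -m pendant '[[[0,0,-0.2,0],[0,0,-0.4,0],[0,0,-0.4,0]]]'|tail -1; for i in 1 2 3 4 5 6; do python3 -m pendant '[[[0.15,-0.26,0,0],[0.3,-0.52,0,0],[0.45,-0.785,0,0]]]' >pics/l; done; python3 -m pendant '[[[0,0,0,0],[0,0,0,0],[0,0,0,0]]]'
python3 - <<'E'
from h import *
print(rows([.5525,-.2659,.047]))
im=optics.capture('top');s=optics.capture('scene')
cv2.imwrite('pics/t2.png',cv2.cvtColor(np.hstack([im[130:300,100:450],s[80:250,80:400]]),cv2.COLOR_RGB2BGR))
for c in('red','yellow'):print(c,[(b[0],b[1],b[3],ray('top',b[0],.05).round(4)) for b in blobs(im,c)])
E
```

```text
gripper_force: 30.0
gripper_force: 30.0
time_s: 6.65
tcp_pos: [0.5526, -0.2654, 0.1995]
ee_rot: [[-0.913, -0.407, -0.002], [-0.407, 0.913, 0.001], [0.001, 0.001, -1.0]]
wrist_force: [-0.2, -0.2, -1.7]
gripper_width: 0.507
gripper_force: 30.0
[ 0.002 -0.006  1.525]
red [(array([  6. , 156.9]), 160, ((6.5, 157.5), 7.905794143676758), array([0.6787, 0.604 ])), (array([327.3, 180.4]), 590, ((333.2368469238281, 179.8157958984375), 17.832233428955078), array([ 0.6282, -0.1387])), (array([148.5, 189.4]), 557, ((148.16233825683594, 188.77272033691406), 13.866809844970703), array([0.6051, 0.2748]))]
yellow [(array([493.5, 366.6]), 473, ((491.5, 366.0), 17.585603713989258), array([ 0.2086, -0.5091]))]
```

View pics/t2.png

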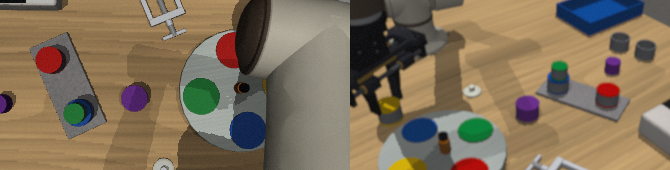

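The yellow ring is held above its pad. The red ring now stands bare at pixel (148,189), which puts it at about (0.606, 0.275). Lower and release yellow, rise, and compute the move to green.

```bash
python3 -m pendant '[[[0,0,0.3,0],[0,0,0.6,0],[0,0,0.9,0],[0,0,1,0],[0,0,1,0]]]'|tail -1; python3 -m pendant '[[[0,0,0.2,0],[0,0,0.35,0],[0,0,0.45,0],[0,0,0.5,0],[0,0,0.525,0],[0,0,0.525,0]]]'; python3 -m pendant '[[[0,0,0,0],[0,0,0,0],[0,0,0,0],[0,0,0,0]]]' 0.28;python3 -m pendant '[[[0,0,-0.1,0],[0,0,-0.4,0],[0,0,-0.8,0],[0,0,-1,0]]]'|tail -1; python3 -m pendant '[[[0,0,-0.3,0],[0,0,-0.53,0],[0,0,-0.53,0]]]' 0
python3 -c "
from h import *
print(rows([.4848,.2069,.06]))"
```

```text
gripper_force: 30.0
time_s: 7.85
tcp_pos: [0.5535, -0.2662, 0.0485]
ee_rot: [[-0.913, -0.407, 0.001], [-0.407, 0.913, -0.0], [-0.001, -0.001, -1.0]]
wrist_force: [0.4, 0.7, -1.3]
gripper_width: 0.503
gripper_force: 30.0
time_s: 8.25
tcp_pos: [0.5533, -0.2662, 0.0484]
ee_rot: [[-0.914, -0.407, 0.001], [-0.407, 0.914, -0.0], [-0.001, -0.001, -1.0]]
wrist_force: [-0.4, 0.2, 0.6]
gripper_width: 0.705
gripper_force: 0.0
gripper_force: 0.0
time_s: 8.95
tcp_pos: [0.5552, -0.267, 0.2062]
ee_rot: [[-0.913, -0.407, 0.009], [-0.407, 0.913, -0.003], [-0.007, -0.007, -1.0]]
wrist_force: [-0.0, -0.4, 0.1]
gripper_width: 0.912
gripper_force: 0.0
[-1.277  4.625  1.441]
```

```bash
for i in 1 2 3 4 5; do python3 -m pendant '[[[-0.085,0.31,0,0],[-0.17,0.62,0,0],[-0.255,0.925,0,0]]]' >pics/l; done; python3 -m pendant '[[[0,0,0,0],[0,0,0,0],[0,0,0,0]]]'
python3 - <<'E'
from h import *
print(rows([.4848,.2069,.06]))
im=optics.capture('top');s=optics.capture('scene')
cv2.imwrite('pics/t3.png',cv2.cvtColor(np.hstack([im[130:300,100:450],s[80:250,80:400]]),cv2.COLOR_RGB2BGR))
for b in blobs(im,'yellow'):print(b[0],b[1])
E
```

```text
time_s: 10.75
tcp_pos: [0.4812, 0.2075, 0.2007]
ee_rot: [[-0.914, -0.406, -0.001], [-0.406, 0.914, -0.001], [0.001, -0.0, -1.0]]
wrist_force: [-0.3, -0.4, -0.3]
gripper_width: 0.996
gripper_force: 0.0
[-0.032 -0.02   1.407]
[380.6 213.5] 939
[493.4 366.6] 483
```

View pics/t3.png

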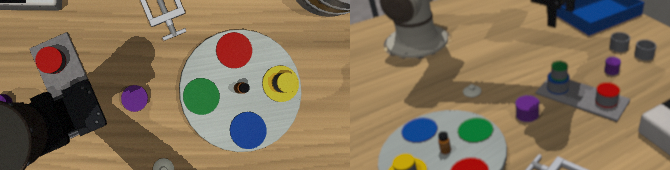

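Yellow stands upright on the yellow pad (full-frame about (383,213)) and the vial is undisturbed. The gripper is above the green stack. Now grasp green.

```bash
python3 -m pendant '[[[-0.03,-0.02,0.4,0],[-0.03,-0.02,0.75,0],[-0.03,-0.02,1,0],[-0.03,-0.02,1,0]]]'|tail -3; python3 -m pendant '[[[0,0,0.2,0],[0,0,0.4,0],[0,0,0.4,0],[0,0,0.4,0]]]'|tail -5; python3 -m pendant '[[[0,0,0,0],[0,0,0,0],[0,0,0,0],[0,0,0,0],[0,0,0,0],[0,0,0,0],[0,0,0,0],[0,0,0,0]]]' 1
python3 -m pendant '[[[0,0,-0.2,0],[0,0,-0.5,0],[0,0,-0.8,0],[0,0,-1,0]]]'|tail -1; python3 -m pendant '[[[0,0,-0.2,0],[0,0,-0.4,0],[0,0,-0.4,0],[0,0,-0.4,0]]]'
python3 -c "
from h import *
print(rows([.5223,-.0783,.2]),sense()['tcp_pos'])"
```

```text
wrist_force: [0.1, -1.2, -0.0]
gripper_width: 1.001
gripper_force: 0.0
tcp_pos: [0.486, 0.2079, 0.0624]
ee_rot: [[-0.914, -0.407, 0.002], [-0.407, 0.914, 0.001], [-0.002, -0.0, -1.0]]
wrist_force: [-0.5, -1.0, -0.2]
gripper_width: 0.999
gripper_force: 0.0
time_s: 12.45
tcp_pos: [0.485, 0.2078, 0.061]
ee_rot: [[-0.914, -0.407, 0.0], [-0.407, 0.914, 0.0], [-0.0, 0.0, -1.0]]
wrist_force: [-0.8, 0.1, 0.4]
gripper_width: 0.503
gripper_force: 30.0
gripper_force: 30.0
time_s: 13.25
tcp_pos: [0.4844, 0.2075, 0.2001]
ee_rot: [[-0.914, -0.406, -0.001], [-0.406, 0.914, 0.0], [0.001, 0.001, -1.0]]
wrist_force: [-0.0, -0.1, -1.4]
gripper_width: 0.506
gripper_force: 30.0
[ 8.150e-01 -2.766e+00  1.000e-03] [0.48440869 0.20753673 0.20014346]
```

```bash
for i in 1 2 3; do python3 -m pendant '[[[0.09,-0.31,0,0],[0.18,-0.62,0,0],[0.27,-0.92,0,0]]]' >pics/l; done; python3 -m pendant '[[[0,0,0,0],[0,0,0,0],[0,0,0,0]]]'
python3 - <<'E'
from h import *
print(rows([.5223,-.0783,.0475]))
im=optics.capture('top')
for b in blobs(im,'blue'):print(b[0],b[1],b[3],ray('top',b[3][0],.05))
E
```

```text
time_s: 14.45
tcp_pos: [0.5226, -0.077, 0.1998]
ee_rot: [[-0.913, -0.407, -0.002], [-0.407, 0.913, 0.0], [0.002, 0.001, -1.0]]
wrist_force: [-0.4, 0.1, -0.3]
gripper_width: 0.503
gripper_force: 30.0
[ 0.005 -0.012  1.523]
[ 25.8 351.7] 3315 ((26.5, 352.0), 40.78306198120117) [0.2421657  0.53462967]
```

```bash
python3 -m pendant '[[[0,-0.01,0.3,0],[0,-0.01,0.6,0],[0,-0.01,0.9,0],[0,-0.01,1,0],[0,-0.01,1,0]]]'|tail -1; python3 -m pendant '[[[0,0,0.2,0],[0,0,0.35,0],[0,0,0.45,0],[0,0,0.5,0],[0,0,0.525,0],[0,0,0.525,0]]]'; python3 -m pendant '[[[0,0,0,0],[0,0,0,0],[0,0,0,0],[0,0,0,0]]]' 0.28;python3 -m pendant '[[[0,0,-0.1,0],[0,0,-0.4,0],[0,0,-0.8,0],[0,0,-1,0]]]'|tail -1; python3 -m pendant '[[[0,0,-0.3,0],[0,0,-0.53,0],[0,0,-0.53,0],[0,0,-0.53,0]]]' 0 |head -2
python3 - <<'E'
from h import *
im=optics.capture('top')
for b in blobs(im,'blue')+blobs(im,'red'):print(b[0],b[1],b[3],ray('top',b[3][0],.05))
print(rows([.606,.275,.2]))
E
```

```text
gripper_force: 30.0
time_s: 15.6
tcp_pos: [0.5241, -0.0782, 0.049]
ee_rot: [[-0.913, -0.407, 0.001], [-0.407, 0.913, -0.0], [-0.001, -0.0, -1.0]]
wrist_force: [0.4, 0.0, -0.9]
gripper_width: 0.505
gripper_force: 30.0
time_s: 16.0
tcp_pos: [0.5239, -0.0783, 0.0488]
ee_rot: [[-0.914, -0.407, 0.001], [-0.407, 0.914, 0.0], [-0.001, -0.0, -1.0]]
wrist_force: [0.4, -0.3, -0.7]
gripper_width: 0.702
gripper_force: 0.0
gripper_force: 0.0
time_s: 16.8
tcp_pos: [0.5236, -0.0782, 0.2022]
[ 25.8 351.7] 3315 ((26.5, 352.0), 40.78306198120117) [0.2421657  0.53462967]
[  6.  156.9] 160 ((6.5, 157.5), 7.905794143676758) [0.67734182 0.60277458]
[333.6 179.9] 1000 ((333.5127868652344, 179.944091796875), 17.951505661010742) [ 0.6293396  -0.15317074]
[148.5 189.4] 557 ((148.16233825683594, 188.77272033691406), 13.866809844970703) [0.60658865 0.27563576]
[-2.194  2.89   0.013]
```

```bash
for i in 1 2 3; do python3 -m pendant '[[[-0.24,0.32,0,0],[-0.48,0.64,0,0],[-0.73,0.963,0,0],[-0.73,0.963,0,0]]]' >pics/l; done; python3 -m pendant '[[[0,0,0,0],[0,0,0,0],[0,0,0,0]]]' |head -2
python3 - <<'E'
from h import *
print(rows([.606,.275,.024]))
im=optics.capture('top');s=optics.capture('scene')
cv2.imwrite('pics/t4.png',cv2.cvtColor(np.hstack([im[130:300,100:450],s[80:250,80:400]]),cv2.COLOR_RGB2BGR))
for b in blobs(im,'blue'):print(b[0],b[1],b[3],ray('top',b[0],.05))
E
```

```text
time_s: 18.35
tcp_pos: [0.606, 0.2731, 0.2015]
[-0.008  0.018  1.775]
[177.6 242.5] 567 ((177.44444274902344, 242.44444274902344), 13.685271263122559) [0.48392431 0.20556128]
[347.7 259.9] 1054 ((347.733642578125, 259.8953857421875), 18.397018432617188) [ 0.44547451 -0.18334485]
[ 25.8 351.7] 3315 ((26.5, 352.0), 40.78306198120117) [0.24281329 0.53620053]
```

View pics/t4.png

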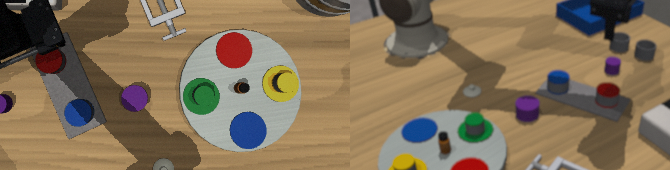

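Green stands on the green pad. Blue is now bare at pixel (177.6,242.5), about (0.484, 0.206), 140 mm from red as expected. Next, grasp red.

```bash
python3 -m pendant '[[[-0.01,0.02,0.4,0],[-0.01,0.02,0.75,0],[-0.01,0.02,1,0],[-0.01,0.02,1,0]]]'|tail -3; python3 -m pendant '[[[0,0,0.2,0],[0,0,0.45,0],[0,0,0.65,0],[0,0,0.775,0],[0,0,0.775,0]]]'|tail -5; python3 -m pendant '[[[0,0,0,0],[0,0,0,0],[0,0,0,0],[0,0,0,0],[0,0,0,0],[0,0,0,0],[0,0,0,0],[0,0,0,0]]]' 1
python3 -m pendant '[[[0,0,-0.2,0],[0,0,-0.5,0],[0,0,-0.8,0],[0,0,-1,0]]]'|tail -1; python3 -m pendant '[[[0,0,-0.3,0],[0,0,-0.6,0],[0,0,-0.775,0],[0,0,-0.775,0],[0,0,-0.775,0]]]'
python3 -c "
from h import *
print(rows([.631,-.1565,.2]),sense()['tcp_pos'])"
```

```text
wrist_force: [-0.8, -0.5, -0.2]
gripper_width: 0.999
gripper_force: 0.0
tcp_pos: [0.606, 0.2764, 0.0234]
ee_rot: [[-0.914, -0.406, -0.001], [-0.406, 0.914, -0.001], [0.002, -0.0, -1.0]]
wrist_force: [-0.2, 0.2, -0.5]
gripper_width: 1.001
gripper_force: 0.0
time_s: 20.15
tcp_pos: [0.6067, 0.2773, 0.0248]
ee_rot: [[-0.913, -0.407, 0.001], [-0.407, 0.913, 0.001], [-0.001, 0.0, -1.0]]
wrist_force: [-0.0, -0.0, 5.0]
gripper_width: 0.692
gripper_force: 30.0
gripper_force: 30.0
time_s: 21.05
tcp_pos: [0.6053, 0.2765, 0.1994]
ee_rot: [[-0.914, -0.406, -0.003], [-0.406, 0.914, -0.001], [0.003, 0.0, -1.0]]
wrist_force: [0.3, -0.0, -3.8]
gripper_width: 0.694
gripper_force: 30.0
[ 1.524e+00 -4.061e+00 -3.000e-03] [0.60532484 0.27652858 0.19941629]
```

```bash
for i in 1 2 3 4 5; do python3 -m pendant '[[[0.1,-0.27,0,0],[0.2,-0.54,0,0],[0.305,-0.812,0,0]]]' >pics/l; done; python3 -m pendant '[[[0,0,0,0],[0,0,0,0],[0,0,0,0]]]'
python3 -c "
from h import *
print(rows([.631,-.1565,.0515]))"
```

```text
time_s: 22.85
tcp_pos: [0.6314, -0.1553, 0.1999]
ee_rot: [[-0.913, -0.407, -0.003], [-0.407, 0.913, 0.001], [0.002, 0.002, -1.0]]
wrist_force: [-0.8, -0.7, -1.6]
gripper_width: 0.69
gripper_force: 30.0
[ 0.006 -0.012  1.484]
```

```bash
python3 -m pendant '[[[0.01,-0.01,0.3,0],[0.01,-0.01,0.6,0],[0.01,-0.01,0.9,0],[0.01,-0.01,1,0],[0.01,-0.01,1,0]]]'|tail -1; python3 -m pendant '[[[0,0,0.2,0],[0,0,0.35,0],[0,0,0.43,0],[0,0,0.47,0],[0,0,0.485,0],[0,0,0.485,0]]]'; python3 -m pendant '[[[0,0,0,0],[0,0,0,0],[0,0,0,0],[0,0,0,0]]]' 0.08;python3 -m pendant '[[[0,0,-0.1,0],[0,0,-0.4,0],[0,0,-0.8,0],[0,0,-1,0]]]'|tail -1; python3 -m pendant '[[[0,0,-0.3,0],[0,0,-0.49,0],[0,0,-0.49,0],[0,0,-0.49,0]]]' 0 |head -2
python3 -c "
from h import *
print(rows([.484,.2056,.2]))"
```

```text
gripper_force: 30.0
time_s: 23.95
tcp_pos: [0.6323, -0.1574, 0.0539]
ee_rot: [[-0.913, -0.407, 0.002], [-0.407, 0.913, -0.0], [-0.001, -0.001, -1.0]]
wrist_force: [0.7, -1.1, -2.5]
gripper_width: 0.691
gripper_force: 30.0
time_s: 24.35
tcp_pos: [0.632, -0.1574, 0.0536]
ee_rot: [[-0.914, -0.407, 0.001], [-0.407, 0.914, -0.0], [-0.001, -0.001, -1.0]]
wrist_force: [-0.4, -0.4, -0.1]
gripper_width: 0.904
gripper_force: 0.0
gripper_force: 0.0
time_s: 25.15
tcp_pos: [0.6315, -0.1572, 0.2025]
[-0.127  3.914  0.025]
```

```bash
for i in 1 2 3 4; do python3 -m pendant '[[[-0.01,0.33,0,0],[-0.02,0.66,0,0],[-0.032,0.98,0,0]]]' >pics/l; done; python3 -m pendant '[[[0,0,0,0],[0,0,0,0],[0,0,0,0]]]' |head -2
python3 - <<'E'
from h import *
print(rows([.484,.2056,.024]))
im=optics.capture('top');s=optics.capture('scene')
cv2.imwrite('pics/t5.png',cv2.cvtColor(np.hstack([im[130:300,100:450],s[80:250,80:400]]),cv2.COLOR_RGB2BGR))
E
```

```text
time_s: 26.65
tcp_pos: [0.4837, 0.2052, 0.2012]
[-0.007  0.003  1.772]
```

View pics/t5.png

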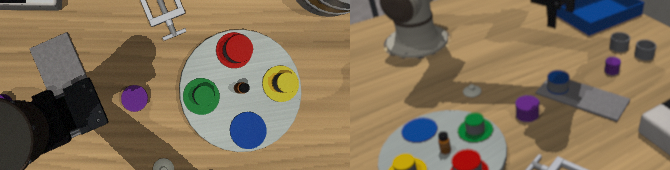

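Red stands on the red pad, the vial is in place, and the gripper is above blue. Next, grasp blue.

```bash
python3 -m pendant '[[[-0.01,0,0.4,0],[-0.01,0,0.75,0],[-0.01,0,1,0],[-0.01,0,1,0]]]'|tail -3; python3 -m pendant '[[[0,0,0.2,0],[0,0,0.45,0],[0,0,0.65,0],[0,0,0.775,0],[0,0,0.775,0]]]'|tail -5; python3 -m pendant '[[[0,0,0,0],[0,0,0,0],[0,0,0,0],[0,0,0,0],[0,0,0,0],[0,0,0,0],[0,0,0,0],[0,0,0,0]]]' 1
python3 -m pendant '[[[0,0,-0.2,0],[0,0,-0.5,0],[0,0,-0.8,0],[0,0,-1,0]]]'|tail -1; python3 -m pendant '[[[0,0,-0.3,0],[0,0,-0.6,0],[0,0,-0.775,0],[0,0,-0.775,0],[0,0,-0.775,0]]]'
python3 -c "
from h import *
print(rows([.4439,-.1873,.2]),sense()['tcp_pos'])"
```

```text
wrist_force: [0.3, -0.6, -0.0]
gripper_width: 1.0
gripper_force: 0.0
tcp_pos: [0.4849, 0.2058, 0.0242]
ee_rot: [[-0.914, -0.406, -0.001], [-0.406, 0.914, -0.001], [0.001, -0.001, -1.0]]
wrist_force: [0.1, 0.3, 0.6]
gripper_width: 0.998
gripper_force: 0.0
time_s: 28.45
tcp_pos: [0.4852, 0.2069, 0.0252]
ee_rot: [[-0.913, -0.407, 0.001], [-0.407, 0.913, 0.001], [-0.001, 0.0, -1.0]]
wrist_force: [-1.0, 1.5, 5.5]
gripper_width: 0.687
gripper_force: 30.0
gripper_force: 30.0
time_s: 29.35
tcp_pos: [0.4837, 0.2059, 0.2004]
ee_rot: [[-0.914, -0.406, -0.003], [-0.406, 0.914, -0.001], [0.003, 0.0, -1.0]]
wrist_force: [0.6, -0.0, -3.4]
gripper_width: 0.69
gripper_force: 30.0
[ 1.961 -3.432  0.008] [0.48369872 0.20590571 0.20040483]
```

```bash
for i in 1 2 3 4; do python3 -m pendant '[[[0.16,-0.29,0,0],[0.32,-0.58,0,0],[0.49,-0.858,0,0]]]' >pics/l; done; python3 -m pendant '[[[0,0,0,0],[0,0,0,0],[0,0,0,0]]]'
python3 -c "
from h import *
print(rows([.4439,-.1873,.0515]))"
```

```text
time_s: 30.85
tcp_pos: [0.4446, -0.1863, 0.2007]
ee_rot: [[-0.913, -0.407, -0.003], [-0.407, 0.913, 0.001], [0.002, 0.002, -1.0]]
wrist_force: [-0.1, 0.9, -3.0]
gripper_width: 0.691
gripper_force: 30.0
[ 0.008 -0.009  1.492]
```

Release blue, rise, and back away towards the start side so the camera sees all the pads.

```bash
python3 -m pendant '[[[0.01,-0.01,0.3,0],[0.01,-0.01,0.6,0],[0.01,-0.01,0.9,0],[0.01,-0.01,1,0],[0.01,-0.01,1,0]]]'|tail -1; python3 -m pendant '[[[0,0,0.2,0],[0,0,0.35,0],[0,0,0.43,0],[0,0,0.47,0],[0,0,0.49,0],[0,0,0.49,0]]]'; python3 -m pendant '[[[0,0,0,0],[0,0,0,0],[0,0,0,0],[0,0,0,0]]]' 0.08;python3 -m pendant '[[[0,0,-0.1,0],[0,0,-0.4,0],[0,0,-0.8,0],[0,0,-1,0]]]'|tail -1; python3 -m pendant '[[[0,0,-0.3,0],[0,0,-0.49,0],[0,0,-0.49,0],[0,0,-0.49,0]]]' 0 |head -2
for i in 1 2 3 4; do python3 -m pendant '[[[-0.01,0.33,0,0],[-0.02,0.66,0,0],[-0.032,0.98,0,0]]]' >pics/l; done; python3 -m pendant '[[[0,0,0,0],[0,0,0,0],[0,0,0,0]]]' |head -2
python3 - <<'E'
from h import *
im=optics.capture('top');s=optics.capture('scene')
cv2.imwrite('pics/t6.png',cv2.resize(cv2.cvtColor(np.hstack([im[130:300,230:430],s[160:330,80:280]]),cv2.COLOR_RGB2BGR),None,fx=2,fy=2))
E
```

```text
gripper_force: 30.0
time_s: 31.95
tcp_pos: [0.4454, -0.1882, 0.0536]
ee_rot: [[-0.913, -0.407, 0.001], [-0.407, 0.913, -0.0], [-0.001, -0.001, -1.0]]
wrist_force: [-0.4, 0.2, -3.5]
gripper_width: 0.688
gripper_force: 30.0
time_s: 32.35
tcp_pos: [0.4452, -0.1883, 0.0535]
ee_rot: [[-0.914, -0.407, 0.001], [-0.407, 0.914, -0.0], [-0.001, -0.001, -1.0]]
wrist_force: [0.5, -0.4, 0.1]
gripper_width: 0.901
gripper_force: 0.0
gripper_force: 0.0
time_s: 33.15
tcp_pos: [0.4445, -0.188, 0.2022]
time_s: 34.65
tcp_pos: [0.2968, 0.1742, 0.2012]
```

View pics/t6.png

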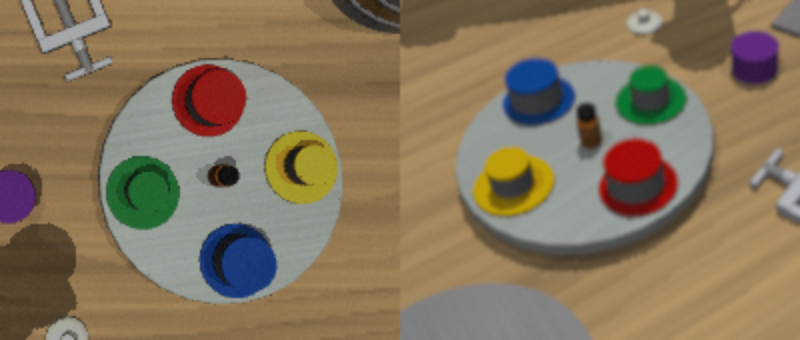

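All four rings stand upright on their own pads. The cap tops in the full frame are yellow (387,213), red (338,178), blue (353.5,261) and green (304.5,223.5). A numeric check follows, and I hand in if it is good.

```bash
python3 - <<'E'
from h import *
from station import r
T={'yellow':((387,213),.072,(.5525,-.2659)),'red':((338,178),.076,(.631,-.1565)),'blue':((353.5,261),.076,(.4439,-.1873)),'green':((304.5,223.5),.072,(.5223,-.0783))}
e={k:np.linalg.norm(ray('top',u,z)-p) for k,(u,z,p) in T.items()};print(e)
if max(e.values())<.01: print(r.finish_job())
E
```

```text
{'yellow': np.float64(0.0017965602605465193), 'red': np.float64(0.0005747522344349362), 'blue': np.float64(0.0027016866620197177), 'green': np.float64(0.0068150958195433995)}
the job is handed in; nothing more can be done
None
```

All four rings stand released and upright on the pads of their own colour, each measured within 7 mm of its pad's centre, with the vial and puller left alone; I handed the job in at about 35 s, and no verdict was returned.

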